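Lay the lever bench's tools out in reverse order

TASK

A left-handed fitter takes over the bench: move the row of four tools (two screwdrivers, marker, plug gauge) from the dark steel saddles into the empty wooden rack in reverse order, so that, seen from the robot, the leftmost tool comes to lie in the rightmost slot, the next one beside it, and so on. Lay each tool flat across both bars of the rack, in the middle of its slot between the pins and along it, with the middle of its grip (of the screwdrivers, the middle of the handle) half-way between the two bars; either end may point to the robot.

Things in the scene. Friction and masses are not known exactly. Their poses are not given: they have to be found in the camera images.
- large_screwdriver_grip (a point): Large screwdriver, 185 mm long; red handle 88 long, 24 wide, 27 mm high. Point: middle of the handle, 13.5 mm above what it lies on. Its y runs along the tool: tip 132 mm away at -y, butt 44 mm at +y; z up. Starts on its saddle, this point within 6 mm of the saddle's middle, its y towards the robot along the saddle's -x. Loose, under 150 g; grasp across, from above, between the bars; open little, neighbours lie 54 mm apart.
- small_screwdriver_grip (a point): Small screwdriver, 160 mm long; yellow handle 88 long, 22 wide, 24 mm high. Point: middle of the handle, 12 mm above what it lies on. Its y runs along the tool: tip 108 mm away at -y, butt 44 mm at +y; z up. Starts on its saddle, this point within 6 mm of the saddle's middle, its y towards the robot along the saddle's -x. Loose, under 150 g; grasp across, from above, between the bars; open little, neighbours lie 54 mm apart.
- marker_grip (a point): Marker pen, white barrel, blue cap, 130 mm long, 16 mm thick. Point: its centre, 8 mm above what it lies on. Its y runs along the pen, z up. Starts on its saddle, this point within 6 mm of the saddle's middle, its y towards the robot along the saddle's -x. Loose, under 150 g; grasp across, from above, between the bars; open little, neighbours lie 54 mm apart.
- plug_gauge_grip (a point): Plug gauge: bare steel rod with knurled grip, 102 mm long, grip 12 mm wide, 15 mm high. Point: middle of the grip, 7.5 mm above what it lies on. Its y runs along it (ends 44 mm away at -y, 58 mm at +y), z up. Starts on its saddle, this point within 6 mm of the saddle's middle, its y towards the robot along the saddle's -x. Loose, under 150 g; grasp across, from above, between the bars; open little, neighbours lie 54 mm apart.
- saddle_large_screwdriver: Fixed dark steel saddle (all four alike) under the large screwdriver at the start: 84 x 48 mm, two cross bars 10 mm thick at x = -32, +32 mm, tops 38 mm above the origin; between them nothing above 15 mm. Pins (6 mm thick, 9 mm above the bars) at y = -21, +21 mm. Origin below its middle at bench height; axes as the board. Its y in the board's frame is its place in the row.
- saddle_small_screwdriver: Fixed dark steel saddle (all four alike) under the small screwdriver at the start: 84 x 48 mm, two cross bars 10 mm thick at x = -32, +32 mm, tops 38 mm above the origin; between them nothing above 15 mm. Pins (6 mm thick, 9 mm above the bars) at y = -21, +21 mm. Origin below its middle at bench height; axes as the board. Its y in the board's frame is its place in the row.
- saddle_marker: Fixed dark steel saddle (all four alike) under the marker at the start: 84 x 48 mm, two cross bars 10 mm thick at x = -32, +32 mm, tops 38 mm above the origin; between them nothing above 15 mm. Pins (6 mm thick, 9 mm above the bars) at y = -21, +21 mm. Origin below its middle at bench height; axes as the board. Its y in the board's frame is its place in the row.
- saddle_plug_gauge: Fixed dark steel saddle (all four alike) under the plug gauge at the start: 84 x 48 mm, two cross bars 10 mm thick at x = -32, +32 mm, tops 38 mm above the origin; between them nothing above 15 mm. Pins (6 mm thick, 9 mm above the bars) at y = -21, +21 mm. Origin below its middle at bench height; axes as the board. Its y in the board's frame is its place in the row.
- board: Fixed plywood board, 110 x 222 x 8 mm, that carries the four saddles in a row at y = +81, +27, -27, -81 mm (left to right as the robot sees it), x = 0. Origin under its middle, on the bench. x points away from the robot, y to its left (turned by at most 0.2 rad). It is left or right of the rack.
- rack: Fixed wooden rack, empty at first: base 110 x 232 x 8 mm, two bars along y, 10 mm thick, at x = -32, +32 mm, tops 38 mm above the origin (under its middle, on the bench). Pins (6 mm thick, 9 mm above the bars) at y = 108, 54, 0, -54, -108 mm; slot middles y = 81, 27, -27, -81 mm (left to right for the robot). Tools lie along x. x away from the robot, y to its left (turned at most 0.2 rad).
Mind the look-alikes: they are no part of the job. What is shaped like the part that bears plug_gauge_grip but orange or yellow is not meant.

How it is judged (in metres and radians):
At the end, for the whole second after the job is handed in: Each tool lies at rest across both bars, in the slot that mirrors its saddle's place in the row: grip point within 14 mm of the slot's middle sideways, 20 mm of half-way between the bars, 6 mm of its resting height; along the slot within 0.25 rad, level within 0.2 rad (((y of saddle_large_screwdriver in the frame of board between 0.061 and 0.101 m and y of large_screwdriver_grip in the frame of rack between -0.095 and -0.067 m) or (y of saddle_large_screwdriver in the frame of board between 0.007 and 0.047 m and y of large_screwdriver_grip in the frame of rack between -0.041 and -0.013 m) or (y of saddle_large_screwdriver in the frame of board between -0.047 and -0.007 m and y of large_screwdriver_grip in the frame of rack between 0.013 and 0.041 m) or (y of saddle_large_screwdriver in the frame of board between -0.101 and -0.061 m and y of large_screwdriver_grip in the frame of rack between 0.067 and 0.095 m)) and x of large_screwdriver_grip in the frame of rack between -0.02 and 0.02 m and z of large_screwdriver_grip in the frame of rack between 0.0455 and 0.0575 m and angle between the y axis of each of large_screwdriver_grip, small_screwdriver_grip, marker_grip, plug_gauge_grip and the x axis of rack, either way round below 0.25 rad and angle between large_screwdriver_grip's own y axis and vertical between 1.37 and 1.77 rad and linear speed of each of large_screwdriver, small_screwdriver, marker, plug_gauge below 0.02 m/s and ((y of saddle_small_screwdriver in the frame of board between 0.061 and 0.101 m and y of small_screwdriver_grip in the frame of rack between -0.095 and -0.067 m) or (y of saddle_small_screwdriver in the frame of board between 0.007 and 0.047 m and y of small_screwdriver_grip in the frame of rack between -0.041 and -0.013 m) or (y of saddle_small_screwdriver in the frame of board between -0.047 and -0.007 m and y of small_screwdriver_grip in the frame of rack between 0.013 and 0.041 m) or (y of saddle_small_screwdriver in the frame of board between -0.101 and -0.061 m and y of small_screwdriver_grip in the frame of rack between 0.067 and 0.095 m)) and x of small_screwdriver_grip in the frame of rack between -0.02 and 0.02 m and z of small_screwdriver_grip in the frame of rack between 0.044 and 0.056 m and angle between small_screwdriver_grip's own y axis and vertical between 1.37 and 1.77 rad and ((y of saddle_marker in the frame of board between 0.061 and 0.101 m and y of marker_grip in the frame of rack between -0.095 and -0.067 m) or (y of saddle_marker in the frame of board between 0.007 and 0.047 m and y of marker_grip in the frame of rack between -0.041 and -0.013 m) or (y of saddle_marker in the frame of board between -0.047 and -0.007 m and y of marker_grip in the frame of rack between 0.013 and 0.041 m) or (y of saddle_marker in the frame of board between -0.101 and -0.061 m and y of marker_grip in the frame of rack between 0.067 and 0.095 m)) and x of marker_grip in the frame of rack between -0.02 and 0.02 m and z of marker_grip in the frame of rack between 0.04 and 0.052 m and angle between marker_grip's own y axis and vertical between 1.37 and 1.77 rad and ((y of saddle_plug_gauge in the frame of board between 0.061 and 0.101 m and y of plug_gauge_grip in the frame of rack between -0.095 and -0.067 m) or (y of saddle_plug_gauge in the frame of board between 0.007 and 0.047 m and y of plug_gauge_grip in the frame of rack between -0.041 and -0.013 m) or (y of saddle_plug_gauge in the frame of board between -0.047 and -0.007 m and y of plug_gauge_grip in the frame of rack between 0.013 and 0.041 m) or (y of saddle_plug_gauge in the frame of board between -0.101 and -0.061 m and y of plug_gauge_grip in the frame of rack between 0.067 and 0.095 m)) and x of plug_gauge_grip in the frame of rack between -0.02 and 0.02 m and z of plug_gauge_grip in the frame of rack between 0.0395 and 0.0515 m and angle between plug_gauge_grip's own y axis and vertical between 1.37 and 1.77 rad); the robot touches nothing.
It also fails if it takes over 85 s, if anything falls off the work surface, if the arm or the gripper's body presses on something with over 40 N, if the wrist force passes 120 N, or if a joint passes its speed limit or range.

ROBOT

A 6-joint arm with a two-finger parallel gripper is mounted at the origin on a cart in front of the work surface, level with it; the furniture and walls round the work are solid. World frame = base frame: x ahead of the robot, y to its left, z up, the work surface at z = 0. Lengths are in m, angles in degrees, forces in N, time in s.
With the tool pointing down it reaches from about 0.4 to 0.825 m from the base axis. Payload 7 kg.
Tool frame: the origin (TCP) lies midway between the tips of the shut fingers; the grasp point (between the pads) lies 19 mm behind it; z points along the fingers, y is the line along which they close (so a half turn about z gives the same grasp; the last joint's range is limited). The gripper opens to 88 mm and grips with 3 to 60 N. Pads are 19 mm wide; open, the fingers measure 130 mm over their backs; the gripper's body (78 mm by 193 mm) begins 47 mm behind the grasp point.
Start: joints at [-49.269, 20.546, 0.682, 0, -70.136, -16.507], TCP at [0.277, -0.616, 0.187] pointing down, gripper open.
Joint ranges: [-176.03, 176.03], [-82.01, 121.73], [-58.28, 71.71], [-173.87, 95.51], [-174.79, -0.11], [-173.66, 173.66]. Speed limits (degrees/s): [136.94, 136.94, 172.46, 180, 180, 180].

INTERFACE

Orientations are given as [roll, pitch, yaw] about the fixed x, y, z axes, in that order (R = Rz(yaw) Ry(pitch) Rx(roll)).
In Python, from plant import ctrl gives the robot as it stands.
- The arm moves only by the tool arm_command, never from a script. Its argument "steps" is a list of rows, each an object with "translation": the shift along the tool's x, y, z in mm, a list of three; "rotation": the turn, a rotation vector about the tool's x, y, z in units of 5 degrees (1.0 is 5 degrees), a list of three; "claw": the finger opening in mm, from 0 to 87.6. In form: [{"translation": [x, y, z], "rotation": [rx, ry, rz], "claw": claw}, ...]. A call has 1 to 5 rows; each row is the pose to reach, as a shift and turn from the pose commanded when the call began, along the tool's axes at that moment; what a row does not reach only later rows make up. A row lasts 1/10 s, in which the tool goes at most 50 mm and 8.59 degrees, less where a joint would pass 70% of its speed; a pose out of reach is approached as far as the arm can. A call with a gripper value outside its range is refused whole. The fingers move at their own pace and stop on an object; the grip force is fixed at half the most. Time passes only in rows, so rows that repeat a pose let the fingers close. It gives the time, the measured TCP pose, the force, the opening and the grip force at its end, in the units of the state.
- ctrl.get_obs(): the state, without advancing time (a new reading comes with each control period).
- ctrl.snapshot(name): name is "side" or "top"; returns (picture, depth): 480x640x3 uint8, red, green, blue; 480x640 float32, m along the optical axis (not along the pixel's ray), 0 where there is no reading.
- ctrl.calibration(name): a dict with "vertical_fov" (degrees; the focal length in pixels is half the picture's height over the tangent of half this angle, whatever the lens; pixels are square), "cx", "cy" (the principal point, pixels), "rvec" (rotation vector, rad) and "tvec" (3), from world to camera coordinates, as OpenCV has them. Camera axes: x right, y down, z forward; pixel columns grow to the right and rows downward; lengths in m; the calibration is good to about 2 mm. A picture is of the moment at which its call begins. calibration takes no time and is no camera call.
- ctrl.close_job(): hands the job in; it is judged then, once.
The state is a dict: "clock": time; "joint_pos": joint angles; "qvel": joint speeds; "tau": joint torques, N m; "tool_pos": TCP position; "orientation": TCP orientation; "force": force on the tool from outside, world axes, zero at the start; "moment": the same for the moment, N m; "opening": finger opening in m; "gripper_force": force on a finger pad.
Only numpy, scipy, OpenCV 4.12 (cv2) and the standard library are available. Lean on these libraries where they do the work, as an engineer would, in place of code of your own. Each camera call takes 0.05 s, during which the arm holds its last target. There are 200 camera calls.

## Working session

There is one attempt and no reset: what is moved stays moved. The work goes in short steps, Python scripts to look and compute and a tool call to move; the robot and the scene stay as the last step left them, time stands still between calls to the robot, and variables do not carry over. Pictures are saved under pics/ and viewed, at most 14 in all, crops included, and the job is handed in when it is done.

Besides the shell and the picture viewer there is one more tool, called after ">>>" as name(argument=value, ...), one argument or row to a line, values as JSON. arm_command: Moves the arm, as the interface text tells. Its arguments: {"type":"object","properties":{"steps":{"type":"array"}},"required":["steps"]}

```bash
mkdir -p pics; ls
cat > h.py <<'E'
import numpy as np, cv2
from plant import ctrl
def cam(n):
    c=ctrl.calibration(n); R=cv2.Rodrigues(np.array(c["rvec"],float))[0]
    f=240/np.tan(np.radians(c["vertical_fov"])/2); return c,R,np.array(c["tvec"],float).ravel(),f
def ray(n,u,v,z):
    "world point on plane z"
    c,R,t,f=cam(n); d=R.T@np.array([(u-c["cx"])/f,(v-c["cy"])/f,1]); o=-R.T@t
    return o+d*(z-o[2])/d[2]
def cloud(n,D):
    c,R,t,f=cam(n); v,u=np.mgrid[:480,:640]
    P=np.dstack([(u-c["cx"])/f*D,(v-c["cy"])/f*D,D]); return (P-t)@R
def proj(n,p):
    c,R,t,f=cam(n); q=R@np.array(p)+t; return f*q[0]/q[2]+c["cx"],f*q[1]/q[2]+c["cy"]
E
python3 - <<'E'
from h import *
for n in("top","side"):
    c,R,t,f=cam(n); print(n,c,-R.T@t,f)
    p,d=ctrl.snapshot(n); cv2.imwrite(f"pics/{n}0.png",p[:,:,::-1]); np.savez(f"{n}0.npz",p=p,d=d)
print(ctrl.get_obs())
E
```

```text
pics
top {'vertical_fov': 42.878300739163855, 'cx': 314.0626478053704, 'cy': 247.18331117812178, 'rvec': array([ 2.17404512, -2.14635403,  0.14577775]), 'tvec': array([0.16370883, 0.56285553, 1.21311919])} [0.4036394  0.1806446  1.27267744] 611.1781862930185
side {'vertical_fov': 45.989642357254596, 'cx': 322.80378694008454, 'cy': 240.4335246773286, 'rvec': array([ 0.00494717,  2.8257121 , -1.34627358]), 'tvec': array([ 0.52399898, -0.05707581,  1.04783097])} [0.5361969  0.84554864 0.6110014 ] 565.5466880622132
{'clock': 0.1, 'joint_pos': array([-4.92679451e+01,  2.05884234e+01,  6.40043456e-01, -1.85153242e-02,
       -7.01370842e+01, -1.65068943e+01]), 'qvel': array([ 0.02237514, -0.08196569,  0.17488708, -0.02388553,  0.00612631,
        0.11134247]), 'tau': array([-1.90005303e-03, -5.84163702e+01,  2.93752474e+01,  7.01560020e+00,
        1.01840735e-02, -4.66135725e-05]), 'tool_pos': array([ 0.27673874, -0.61511646,  0.18640941]), 'orientation': array([ 1.79913112e+02, -7.59616827e-03, -1.55781138e+02]), 'force': array([ 0.59113143, -0.84434712,  0.32016898]), 'moment': array([-0.01253025, -0.01118536, -0.00812692]), 'gripper_force': 0.0, 'opening': 0.08740084510730947}
```

View pics/top0.png

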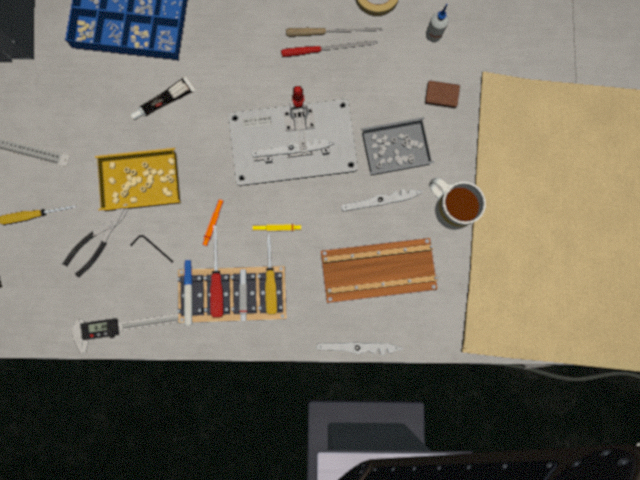

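View pics/side0.png

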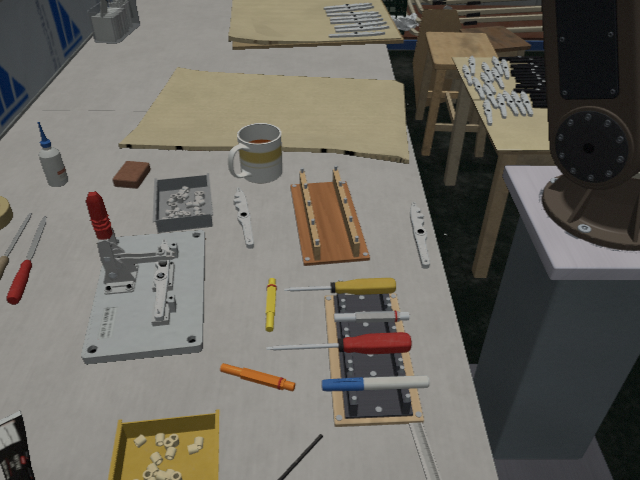

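Row from the left: marker (188,292), large red screwdriver (216,293), steel plug gauge (243,295), small yellow screwdriver (270,290). The rack is empty at (379,270).
Look-alikes are the orange gauge (213,222), yellow gauge (277,227), yellow screwdriver (25,216), and red and brown screwdrivers (300,50) and (300,31). I choose the four lying on the saddles and will check them in a crop.

Run:
```python
from h import *
p=np.load("top0.npz")["p"];d=np.load("top0.npz")["d"]
c=p[225:335,165:445]; cv2.imwrite("pics/c1.png",cv2.resize(c[:,:130],None,fx=6,fy=5.4,interpolation=cv2.INTER_CUBIC)[:,:,::-1])
cv2.imwrite("pics/c2.png",cv2.resize(c[:,145:],None,fx=5.4,fy=5.4,interpolation=cv2.INTER_CUBIC)[:,:,::-1])
P=cloud("top",d)
for u,v in[(232,293),(188,292),(216,293),(243,295),(270,290),(379,270),(379,245),(379,287),(600,200)]: print(u,v,P[v,u].round(4))
```

```text
232 293 [0.4665 0.3389 0.0082]
188 292 [0.4652 0.4209 0.052 ]
216 293 [0.4634 0.3635 0.063 ]
243 295 [0.4607 0.3115 0.0513]
270 290 [0.4706 0.257  0.0651]
379 270 [0.5182 0.0351 0.0077]
379 245 [0.5702 0.0354 0.0104]
379 287 [0.4808 0.0389 0.0403]
600 200 [ 0.6714 -0.4299  0.0146]
```

View pics/c1.png

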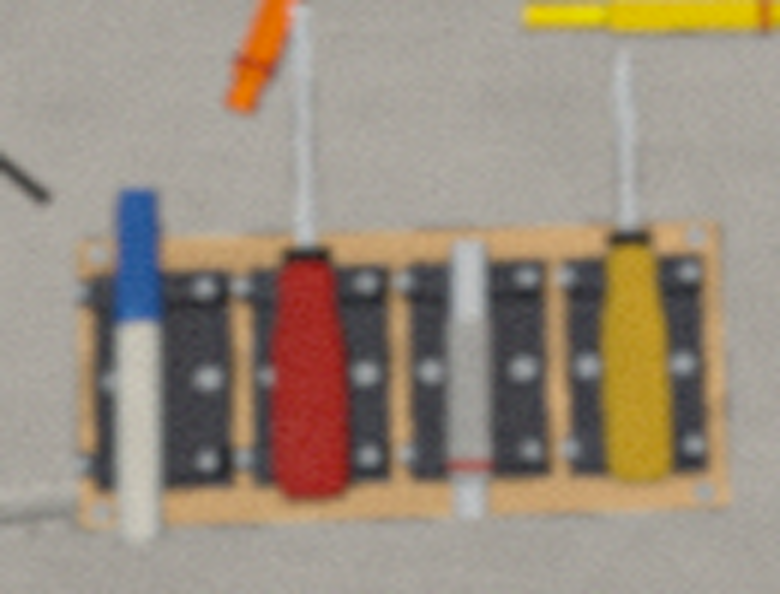

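View pics/c2.png

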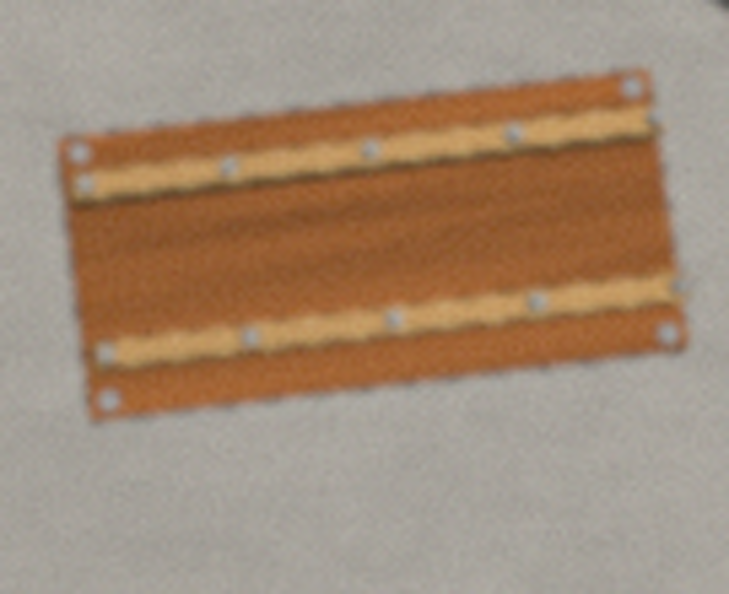

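The crop confirms the four tools: marker at (139,367), red handle at (309,374), steel gauge at (469,362) and yellow handle at (637,358) in the crop. Next I fit the rack pose from its pins and the tool poses.

```bash
cat >> h.py <<'E'
from scipy.spatial.transform import Rotation as Ro
import json
def goto(p,yaw):
    "shift (mm, tool axes) and turn (5 deg units) from the measured pose to TCP p, pointing down"
    o=ctrl.get_obs(); A=Ro.from_euler("xyz",o["orientation"],degrees=True); B=Ro.from_euler("xyz",[180,0,yaw],degrees=True)
    print(o["clock"].__round__(2) if 1 else 0,"T",(A.inv().apply(np.array(p)-o["tool_pos"])*1000).round(1),"R",(np.degrees((A.inv()*B).as_rotvec())/5).round(2),"to",np.round(p,4),round(yaw,1))
E
python3 - <<'E'
from h import *
far=[(86,184),(229,166),(370,149),(514,132),(653,119)]; near=[(106,353),(251,336),(394,319),(537,301),(677,287)]
W=np.array([ray("top",310+u/5.4-.4,225+v/5.4-.4,.047)[:2] for u,v in far+near])
M=np.array([(x,y) for x in(.032,-.032) for y in(.108,.054,0,-.054,-.108)])
mw=W.mean(0); H=M.T@(W-mw); a=np.arctan2(H[0,1]-H[1,0],H[0,0]+H[1,1])
Rr=np.array([[np.cos(a),-np.sin(a)],[np.sin(a),np.cos(a)]]); print("rack",mw,np.degrees(a),"\n",((W-mw)@Rr-M).round(4))
P=lambda u,v,z: ray("top",165+u/6-.4,225+v/5.4-.4,z)
T={}
for n,z,pts in[("marker",.046,[(138,192),(140,542)]),("large",.0515,[(305,250),(312,497)]),("gauge",.0455,[(468,240),(470,517)]),("small",.05,[(629,236),(641,480)])]:
    A,B=[P(*q,z) for q in pts]; L=np.linalg.norm(A-B); k=44/102 if n=="gauge" else .5
    g=A+(B-A)*k; T[n]=[*g]; print(n,g.round(4),"len",L.round(4),"ang",np.degrees(np.arctan2(*(A-B)[1::-1])).round(1))
# board corners z=.008 and bolts
c=[P(*q,.008) for q in[(78,240),(718,226),(730,502),(80,527)]]; print(np.array(c).round(4), "mid",np.mean(c,0))
print("sides",[np.linalg.norm(c[i]-c[i-1]).round(4) for i in range(4)], "ang",np.degrees(np.arctan2(*(c[0]-c[1])[:2])))
S={n:[*(Rr@[0,y]+mw)] for n,y in[("marker",-.081),("large",-.027),("gauge",.027),("small",.081)]}
print(S); json.dump(dict(T=T,S=S,a=np.degrees(a)),open("plan.json","w"))
E
```

```text
rack [0.51869714 0.03696353] 7.407279935047029 
 [[-0.0005 -0.0005]
 [ 0.0001 -0.0005]
 [ 0.0003  0.0003]
 [ 0.0004 -0.0002]
 [-0.0008  0.0013]
 [ 0.     -0.0004]
 [ 0.     -0.0007]
 [ 0.0001 -0.0003]
 [ 0.0006 -0.0002]
 [-0.0003  0.0012]]
marker [0.4648 0.4225 0.046 ] len 0.1295 ang 2.5
large [0.4627 0.3652 0.0515] len 0.0911 ang 3.3
gauge [0.4689 0.3128 0.0455] len 0.1025 ang 1.9
small [0.4698 0.2571 0.05  ] len 0.0903 ang 3.7
[[0.5147 0.4529 0.008 ]
 [0.5229 0.2321 0.008 ]
 [0.4176 0.226  0.008 ]
 [0.4054 0.4478 0.008 ]] mid [0.46514008 0.33970607 0.008     ]
sides [np.float64(0.1094), np.float64(0.221), np.float64(0.1056), np.float64(0.2221)] ang -2.1502112046800974
{'marker': [np.float64(0.5291397868896026), np.float64(-0.04336050331728871)], 'large': [np.float64(0.5221780206990644), np.float64(0.010188855329741578)], 'gauge': [np.float64(0.515216254508526), np.float64(0.06373821397677187)], 'small': [np.float64(0.5082544883179878), np.float64(0.11728757262380216)]}
```

Run:
```python
from h import *
goto([.5,-.1,.2],-177.3)
goto([.4648,.4225,.12],-177.3)
```

```text
0.1 T [-414.9  378.2  -13.1] R [ 0.02 -0.    4.3 ] to [ 0.5 -0.1  0.2] -177.3
0.1 T [-597.2  869.    67.6] R [ 0.02 -0.    4.3 ] to [0.4648 0.4225 0.12  ] -177.3
```

>>> arm_command(
  steps=[
    {"translation": [-37,34,-1],"rotation": [0,0,1.4],"claw": 34},
    {"translation": [-74,67,-2],"rotation": [0,0,2.8],"claw": 34},
    {"translation": [-111,101,-4],"rotation": [0,0,4.3],"claw": 34},
    {"translation": [-148,135,-5],"rotation": [0,0,4.3],"claw": 34},
    {"translation": [-185,168,-6],"rotation": [0,0,4.3],"claw": 34},
  ],
)

```text
clock: 0.6
tool_pos: [0.3768, -0.3846, 0.193]
orientation: [180.0, -0.0, -177.3]
force: [1.8, -0.2, 0.3]
opening: 0.053
gripper_force: 0.0
```

Run:
```python
from h import *
o=ctrl.get_obs(); print(o["tool_pos"],o["orientation"],o["force"],o["opening"])
goto([.5,-.1,.2],-177.3)
goto([.4648,.4225,.12],-177.3)
```

```text
[ 0.37680214 -0.3846315   0.19304923] [ 1.79982824e+02 -1.23571413e-02 -1.77313486e+02] [ 1.7652442  -0.15001503  0.32641319] 0.05304706400065906
0.6 T [-136.4  278.5   -6.9] R [ 0. -0. -0.] to [ 0.5 -0.1  0.2] -177.3
0.6 T [-125.7  802.1   73.3] R [ 0. -0. -0.] to [0.4648 0.4225 0.12  ] -177.3
```

>>> arm_command(
  steps=[
    {"translation": [-25,43,0],"rotation": [0,0,0],"claw": 34},
    {"translation": [-50,86,0],"rotation": [0,0,0],"claw": 34},
    {"translation": [-75,129,0],"rotation": [0,0,0],"claw": 34},
    {"translation": [-100,172,0],"rotation": [0,0,0],"claw": 34},
    {"translation": [-125,215,0],"rotation": [0,0,0],"claw": 34},
  ],
)

```text
clock: 1.1
tool_pos: [0.4917, -0.1638, 0.1933]
orientation: [180.0, 0.0, -177.3]
force: [1.6, -0.7, 0.2]
opening: 0.0337
gripper_force: 0.0
```

>>> arm_command(
  steps=[
    {"translation": [0,49,6],"rotation": [0,0,0],"claw": 34},
    {"translation": [0,98,12],"rotation": [0,0,0],"claw": 34},
    {"translation": [0,147,18],"rotation": [0,0,0],"claw": 34},
    {"translation": [0,196,24],"rotation": [0,0,0],"claw": 34},
    {"translation": [0,245,30],"rotation": [0,0,0],"claw": 34},
  ],
)

```text
clock: 1.6
tool_pos: [0.4789, 0.0808, 0.1631]
orientation: [180.0, 0.0, -177.3]
force: [1.4, -0.4, -1.0]
opening: 0.0336
gripper_force: 0.0
```

>>> arm_command(
  steps=[
    {"translation": [0,49,6],"rotation": [0,0,0],"claw": 34},
    {"translation": [0,98,12],"rotation": [0,0,0],"claw": 34},
    {"translation": [0,147,18],"rotation": [0,0,0],"claw": 34},
    {"translation": [0,196,24],"rotation": [0,0,0],"claw": 34},
    {"translation": [0,245,30],"rotation": [0,0,0],"claw": 34},
  ],
)

```text
clock: 2.1
tool_pos: [0.4673, 0.3255, 0.1329]
orientation: [-180.0, -0.0, -177.3]
force: [0.9, 0.2, 0.6]
opening: 0.0338
gripper_force: 0.0
```

Run:
```python
from h import *
goto([.4648,.4225,.12],-177.3)
goto([.4648,.4225,.027],-177.3)
```

```text
2.1 T [-2.1 97.  12.9] R [-0.   -0.    0.01] to [0.4648 0.4225 0.12  ] -177.3
2.1 T [ -2.2  97.  105.9] R [-0.   -0.    0.01] to [0.4648 0.4225 0.027 ] -177.3
```

>>> arm_command(
  steps=[
    {"translation": [-1,49,6],"rotation": [0,0,0],"claw": 34},
    {"translation": [-2,97,13],"rotation": [0,0,0],"claw": 34},
    {"translation": [-2,97,30],"rotation": [0,0,0],"claw": 34},
    {"translation": [-2,97,55],"rotation": [0,0,0],"claw": 34},
    {"translation": [-2,97,70],"rotation": [0,0,0],"claw": 34},
  ],
)

```text
clock: 2.6
tool_pos: [0.4643, 0.4201, 0.0608]
orientation: [-179.9, -0.1, -177.2]
force: [-0.0, -0.4, -0.1]
opening: 0.0338
gripper_force: 0.0
```

Run:
```python
from h import *
p,d=ctrl.snapshot("side"); cv2.imwrite("pics/s1.png",cv2.resize(p[230:430,270:470],None,fx=3,fy=3)[:,:,::-1])
goto([.4648,.4225,.027],-177.3)
```

```text
2.65 T [-1.6  3.7 31.6] R [-0.05 -0.05  0.  ] to [0.4648 0.4225 0.027 ] -177.3
```

View pics/s1.png

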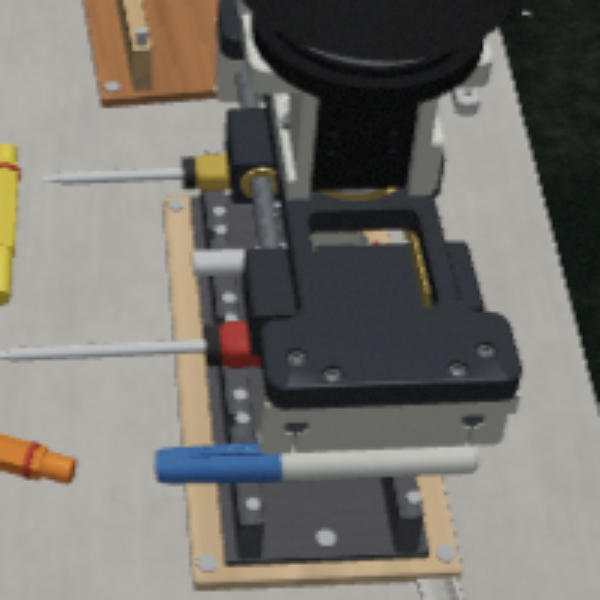

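The gripper sits above the marker with its body over the row. The fingers are hidden behind the body, and the marker is undisturbed at (315,465). I descend and close.

>>> arm_command(
  steps=[
    {"translation": [0,1,0],"rotation": [0,0,0],"claw": 34},
    {"translation": [0,1,16],"rotation": [0,0,0],"claw": 34},
    {"translation": [0,1,32],"rotation": [0,0,0],"claw": 34},
    {"translation": [0,1,32],"rotation": [0,0,0],"claw": 34},
  ],
)

```text
clock: 3.05
tool_pos: [0.4649, 0.4208, 0.0305]
orientation: [-179.9, -0.1, -177.3]
force: [0.2, 0.0, 0.3]
opening: 0.034
gripper_force: 0.0
```

Run:
```python
from h import *
goto([.4648,.4225,.027],-177.3)
```

```text
3.05 T [0.  1.7 3.5] R [-0.02 -0.01 -0.  ] to [0.4648 0.4225 0.027 ] -177.3
```

>>> arm_command(
  steps=[
    {"translation": [0,2,2],"rotation": [0,0,0],"claw": 34},
    {"translation": [0,2,2],"rotation": [0,0,0],"claw": 8},
    {"translation": [0,2,2],"rotation": [0,0,0],"claw": 8},
    {"translation": [0,2,2],"rotation": [0,0,0],"claw": 8},
    {"translation": [0,2,2],"rotation": [0,0,0],"claw": 8},
  ],
)

```text
clock: 3.55
tool_pos: [0.4654, 0.4238, 0.0297]
orientation: [180.0, 0.0, -177.3]
force: [-0.4, -0.2, 0.5]
opening: 0.0098
gripper_force: 0.0
```

>>> arm_command(
  steps=[
    {"translation": [0,0,0],"rotation": [0,0,0],"claw": 8},
    {"translation": [0,0,-15],"rotation": [0,0,0],"claw": 8},
    {"translation": [0,0,-40],"rotation": [0,0,0],"claw": 8},
    {"translation": [0,0,-70],"rotation": [0,0,0],"claw": 8},
    {"translation": [0,0,-70],"rotation": [0,0,0],"claw": 8},
  ],
)

```text
clock: 4.05
tool_pos: [0.4671, 0.4258, 0.1039]
orientation: [179.7, 0.3, -177.2]
force: [-0.3, 1.2, 0.1]
opening: 0.0083
gripper_force: 0.0
```

Run:
```python
from h import *
goto([.529,-.0434,.1],-172.6)
```

```text
4.05 T [ -39.1 -471.6    1.6] R [ 0.06  0.06 -0.93] to [ 0.529  -0.0434  0.1   ] -172.6
```

The grasp missed: the opening shrank to 8 mm with no force. I look.

Run:
```python
from h import *
a,_=ctrl.snapshot("side"); b,_=ctrl.snapshot("top")
cv2.imwrite("pics/m1.png",np.hstack([cv2.resize(a[180:440,230:490],(400,400)),cv2.resize(b[220:350,160:290],(400,400))])[:,:,::-1])
```

```text
(no output)
```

View pics/m1.png

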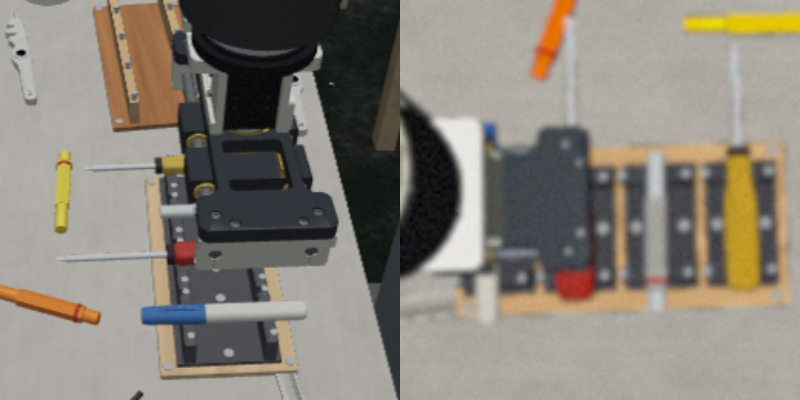

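Run:
```python
from h import *
o=ctrl.get_obs(); t=o["tool_pos"]; print(t,o["opening"])
for n in("side","top"):
    p,d=ctrl.snapshot(n); P=cloud(n,d)
    if n=="side":
        p=p.copy()
        for k,dz in enumerate((0,.019,.066)):
            u,v=proj(n,t+[0,0,dz]); print(n,dz,u,v); cv2.circle(p,(int(u),int(v)),3,(0,255,[0,255,128][k]),-1)
        cv2.imwrite("pics/m2.png",cv2.resize(p[240:440,290:490],None,fx=3,fy=3)[:,:,::-1])
        B=P.reshape(-1,3); s=(np.abs(B[:,0]-t[0])<.06)&(np.abs(B[:,1]-t[1])<.12)
        for z in np.arange(.06,.24,.02):
            q=B[s&(B[:,2]>z)&(B[:,2]<z+.02)]
            if len(q)>5: print(z.round(2),len(q),np.percentile(q,[2,98],axis=0)[:,:2].round(3).tolist())
```

```text
[0.46540547 0.42396327 0.10007554] 0.007723118784069931
side 0 377.48348529647717 354.6814265899586
side 0.019 378.66190985512304 343.7470678612204
side 0.066 381.77613623340017 314.8508028158706
0.06 69 [[0.484, 0.364], [0.508, 0.374]]
0.2 1143 [[0.423, 0.344], [0.505, 0.514]]
0.22 3135 [[0.425, 0.345], [0.504, 0.52]]
```

View pics/m2.png

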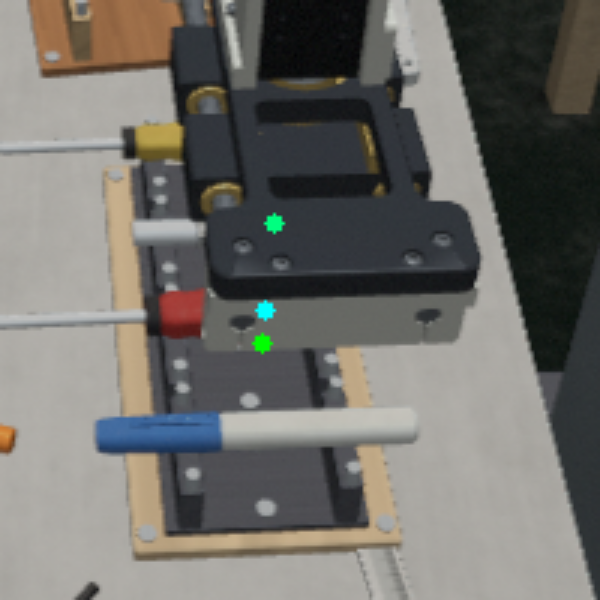

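Run:
```python
from h import *
p,d=ctrl.snapshot("side"); P=cloud("side",d)
for u in(375,397,430):
    for v in range(315,385,6): print(u,v,P[v,u].round(3),p[v,u])
```

```text
375 315 [0.484 0.5   0.247] [50 54 61]
375 321 [0.485 0.508 0.247] [48 51 57]
375 327 [0.485 0.514 0.246] [50 56 61]
375 333 [0.486 0.521 0.246] [34 37 41]
375 339 [0.485 0.522 0.239] [22 24 25]
375 345 [0.484 0.518 0.227] [103 105 101]
375 351 [0.483 0.513 0.213] [103 104 100]
375 357 [0.482 0.513 0.205] [92 92 92]
375 363 [0.458 0.366 0.013] [80 79 85]
375 369 [0.459 0.376 0.013] [78 78 82]
375 375 [0.459 0.386 0.014] [102 105 109]
375 381 [0.465 0.427 0.055] [192 190 182]
397 315 [0.464 0.499 0.245] [51 55 59]
397 321 [0.466 0.508 0.247] [50 54 61]
397 327 [0.466 0.514 0.246] [51 56 62]
397 333 [0.467 0.52  0.246] [23 25 27]
397 339 [0.466 0.521 0.239] [30 32 33]
397 345 [0.464 0.513 0.221] [102 104  99]
397 351 [0.463 0.512 0.212] [102 103  98]
397 357 [0.432 0.374 0.035] [82 82 87]
397 363 [0.433 0.386 0.038] [77 79 83]
397 369 [0.433 0.391 0.032] [38 40 43]
397 375 [0.435 0.402 0.035] [50 51 51]
397 381 [0.439 0.426 0.054] [191 190 182]
430 315 [0.436 0.5   0.246] [48 52 58]
430 321 [0.437 0.507 0.246] [51 53 59]
430 327 [0.438 0.514 0.246] [61 64 68]
430 333 [0.438 0.519 0.244] [20 22 26]
430 339 [0.437 0.517 0.234] [102 104 100]
430 345 [0.433 0.509 0.217] [43 47 49]
430 351 [0.432 0.51  0.21 ] [103 104  99]
430 357 [ 0.38   0.344 -0.001] [170 168 163]
430 363 [0.382 0.356 0.001] [172 169 164]
430 369 [ 0.383  0.366 -0.   ] [175 172 166]
430 375 [0.385 0.376 0.   ] [174 172 167]
430 381 [ 0.386  0.385 -0.001] [172 170 165]
```

>>> arm_command(
  steps=[
    {"translation": [0,-50,0],"rotation": [0,0,0],"claw": 34},
    {"translation": [0,-100,0],"rotation": [0,0,0],"claw": 34},
    {"translation": [0,-150,0],"rotation": [0,0,0],"claw": 34},
    {"translation": [0,-200,0],"rotation": [0,0,0],"claw": 34},
    {"translation": [0,-250,0],"rotation": [0,0,0],"claw": 34},
  ],
)

```text
clock: 4.8
tool_pos: [0.4763, 0.1716, 0.0985]
orientation: [-179.9, -0.1, -177.2]
force: [1.8, 0.0, 1.1]
opening: 0.0335
gripper_force: 0.0
```

>>> arm_command(
  steps=[
    {"translation": [-20,-50,0],"rotation": [0,0,0],"claw": 34},
    {"translation": [-40,-100,0],"rotation": [0,0,0],"claw": 34},
    {"translation": [-40,-100,0],"rotation": [0,0,0],"claw": 34},
  ],
)

```text
clock: 5.1
tool_pos: [0.5223, 0.0716, 0.0984]
orientation: [-179.9, -0.1, -177.5]
force: [-0.7, 0.9, -0.0]
opening: 0.0343
gripper_force: 0.0
```

Run:
```python
from h import *
o=ctrl.get_obs(); t=o["tool_pos"]; print(t,o["opening"],o["orientation"])
p,d=ctrl.snapshot("side"); P=cloud("side",d); p=p.copy(); np.savez("s3.npz",p=p,d=d)
u,v=proj("side",t); print(u,v); u,v=int(u),int(v)
cv2.imwrite("pics/m3.png",cv2.resize(p[v-110:v+70,u-90:u+90],None,fx=3.3,fy=3.3)[:,:,::-1])
```

```text
[0.52227906 0.07163602 0.09838453] 0.03434881678859057 [-1.79934717e+02 -9.08848102e-02 -1.77499749e+02]
324.76871116765716 185.68604922575386
```

View pics/m3.png

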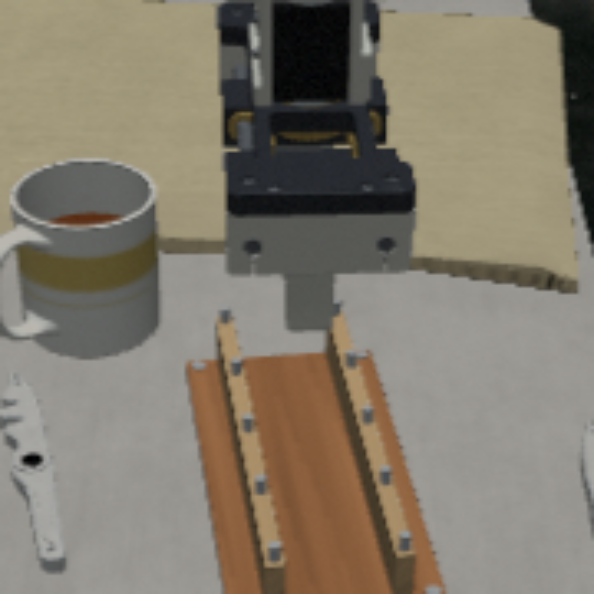

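Run:
```python
from h import *
z=np.load("s3.npz"); p,d=z["p"],z["d"]; P=cloud("side",d)
for v in range(154,184,2): print(v,P[v,326].round(3),p[v,326], P[v,322].round(3))
for u in range(312,344,2): print(u,P[168,u].round(3))
```

```text
154 [0.523 0.16  0.209] [89 89 86] [0.528 0.158 0.208]
156 [0.523 0.16  0.206] [88 90 85] [0.528 0.16  0.206]
158 [0.522 0.108 0.172] [82 83 79] [0.528 0.109 0.172]
160 [0.522 0.106 0.167] [85 86 82] [0.528 0.109 0.169]
162 [0.522 0.106 0.164] [86 87 82] [0.528 0.106 0.164]
164 [0.521 0.105 0.16 ] [84 86 82] [0.528 0.105 0.16 ]
166 [0.521 0.105 0.156] [83 86 81] [0.528 0.107 0.157]
168 [0.521 0.107 0.154] [86 87 82] [0.527 0.106 0.153]
170 [0.521 0.103 0.148] [87 89 84] [0.527 0.104 0.148]
172 [0.521 0.107 0.147] [87 88 83] [0.527 0.105 0.145]
174 [0.521 0.104 0.141] [87 88 83] [0.527 0.104 0.141]
176 [ 0.517 -0.11   0.001] [153 151 145] [ 0.525 -0.115 -0.002]
178 [ 0.517 -0.103  0.001] [156 153 149] [ 0.525 -0.101  0.002]
180 [ 0.517 -0.097 -0.   ] [155 153 148] [ 0.525 -0.099 -0.001]
182 [ 0.517 -0.076  0.009] [140 108  82] [ 0.525 -0.077  0.008]
312 [ 0.545 -0.139  0.002]
314 [ 0.541 -0.142 -0.   ]
316 [ 0.537 -0.141  0.   ]
318 [ 0.533 -0.141  0.   ]
320 [0.531 0.104 0.152]
322 [0.527 0.106 0.153]
324 [0.524 0.103 0.151]
326 [0.521 0.107 0.154]
328 [0.518 0.104 0.152]
330 [0.515 0.102 0.151]
332 [0.512 0.102 0.151]
334 [0.509 0.104 0.152]
336 [ 0.499 -0.075  0.042]
338 [ 0.492 -0.144 -0.001]
340 [ 0.488 -0.141  0.001]
342 [ 0.484 -0.144 -0.001]
```

The fingertips appear at (328,175) full-frame with true z 0.139, while the reported TCP z is 0.098. The hand is therefore about 40 mm higher than reported, which explains the miss. I correct z by 40 mm and go back.

```bash
sed -i 's/    o=ctrl.get_obs(); A=/    p=np.array(p)-[0,0,.040]; o=ctrl.get_obs(); A=/' h.py
python3 - <<'E'
from h import *
goto([.4648,.4225,.1],-177.3)
E
```

```text
5.15 T [ 42.  352.2  38. ] R [-0.01 -0.02 -0.04] to [0.4648 0.4225 0.06  ] -177.3
```

>>> arm_command(
  steps=[
    {"translation": [6,50,0],"rotation": [0,0,0],"claw": 34},
    {"translation": [12,99,5],"rotation": [0,0,0],"claw": 34},
    {"translation": [18,148,10],"rotation": [0,0,0],"claw": 34},
    {"translation": [24,197,15],"rotation": [0,0,0],"claw": 34},
    {"translation": [30,246,20],"rotation": [0,0,0],"claw": 34},
  ],
)

```text
clock: 5.65
tool_pos: [0.4785, 0.3226, 0.0785]
orientation: [-180.0, -0.0, -177.2]
force: [1.4, 0.6, -0.2]
opening: 0.034
gripper_force: 0.0
```

>>> arm_command(
  steps=[
    {"translation": [6,50,9],"rotation": [0,0,0],"claw": 34},
    {"translation": [12,106,18],"rotation": [0,0,0],"claw": 34},
    {"translation": [12,106,18],"rotation": [0,0,0],"claw": 34},
    {"translation": [12,106,18],"rotation": [0,0,0],"claw": 34},
  ],
)

```text
clock: 6.05
tool_pos: [0.4613, 0.4271, 0.0595]
orientation: [-179.9, -0.1, -177.1]
force: [0.6, -0.5, -0.2]
opening: 0.0339
gripper_force: 0.0
```

Run:
```python
from h import *
goto([.4648,.4225,.028],-177.3)
```

```text
6.05 T [-3.4 -4.6 71.5] R [-0.02 -0.02  0.04] to [ 0.4648  0.4225 -0.012 ] -177.3
```

>>> arm_command(
  steps=[
    {"translation": [-2,-2,15],"rotation": [0,0,0],"claw": 34},
    {"translation": [-2,-2,35],"rotation": [0,0,0],"claw": 34},
    {"translation": [-2,-2,50],"rotation": [0,0,0],"claw": 34},
    {"translation": [-2,-2,62],"rotation": [0,0,0],"claw": 34},
    {"translation": [-2,-2,70],"rotation": [0,0,0],"claw": 34},
  ],
)

```text
clock: 6.55
tool_pos: [0.465, 0.4224, -0.0096]
orientation: [-180.0, -0.0, -177.3]
force: [-0.4, 0.3, 0.3]
opening: 0.0343
gripper_force: 0.0
```

>>> arm_command(
  steps=[
    {"translation": [0,0,0],"rotation": [0,0,0],"claw": 34},
    {"translation": [0,0,0],"rotation": [0,0,0],"claw": 8},
    {"translation": [0,0,0],"rotation": [0,0,0],"claw": 8},
    {"translation": [0,0,0],"rotation": [0,0,0],"claw": 8},
    {"translation": [0,0,0],"rotation": [0,0,0],"claw": 8},
  ],
)

```text
clock: 7.05
tool_pos: [0.4655, 0.424, -0.008]
orientation: [179.9, 0.0, -177.3]
force: [-0.5, 0.0, 3.0]
opening: 0.0155
gripper_force: 30.0
```

Gripped: opening 15.5 mm, 30 N. Lift and carry.

>>> arm_command(
  steps=[
    {"translation": [0,0,-10],"rotation": [0,0,0],"claw": 8},
    {"translation": [0,0,-25],"rotation": [0,0,0],"claw": 8},
    {"translation": [0,0,-45],"rotation": [0,0,0],"claw": 8},
    {"translation": [0,0,-70],"rotation": [0,0,0],"claw": 8},
    {"translation": [0,0,-80],"rotation": [0,0,0],"claw": 8},
  ],
)

```text
clock: 7.55
tool_pos: [0.4662, 0.4248, 0.0745]
orientation: [179.8, 0.1, -177.2]
force: [0.0, 0.1, 0.5]
opening: 0.0156
gripper_force: 30.0
```

Run:
```python
from h import *
o=ctrl.get_obs(); print(o["opening"],o["gripper_force"])
goto([.529,-.0434,.108],-172.6)
```

```text
0.01560820237747128 30.000064373016357
7.55 T [ -40.3 -470.6    5.2] R [ 0.03  0.03 -0.93] to [ 0.529  -0.0434  0.068 ] -172.6
```

>>> arm_command(
  steps=[
    {"translation": [-4,-48,0],"rotation": [0,0,0],"claw": 8},
    {"translation": [-8,-96,0],"rotation": [0,0,0],"claw": 8},
    {"translation": [-12,-144,0],"rotation": [0,0,0],"claw": 8},
    {"translation": [-16,-192,0],"rotation": [0,0,0],"claw": 8},
    {"translation": [-20,-240,0],"rotation": [0,0,0],"claw": 8},
  ],
)

```text
clock: 8.05
tool_pos: [0.4964, 0.183, 0.0715]
orientation: [180.0, 0.0, -177.2]
force: [1.4, 0.3, -0.0]
opening: 0.0158
gripper_force: 30.0
```

>>> arm_command(
  steps=[
    {"translation": [-4,-48,0],"rotation": [0,0,-0.2],"claw": 8},
    {"translation": [-8,-96,0],"rotation": [0,0,-0.4],"claw": 8},
    {"translation": [-12,-144,0],"rotation": [0,0,-0.6],"claw": 8},
    {"translation": [-16,-192,0],"rotation": [0,0,-0.8],"claw": 8},
    {"translation": [-20,-230,0],"rotation": [0,0,-0.93],"claw": 8},
  ],
)

```text
clock: 8.55
tool_pos: [0.5272, -0.0464, 0.0716]
orientation: [180.0, 0.0, -172.6]
force: [0.5, 0.4, -0.4]
opening: 0.0156
gripper_force: 30.0
```

>>> arm_command(
  steps=[
    {"translation": [0,0,0],"rotation": [0,0,0],"claw": 8},
    {"translation": [0,0,0],"rotation": [0,0,0],"claw": 8},
  ],
)

```text
clock: 8.75
tool_pos: [0.5274, -0.045, 0.0712]
orientation: [180.0, -0.0, -172.8]
force: [-0.6, 1.4, 0.0]
opening: 0.0155
gripper_force: 30.0
```

Run:
```python
from h import *
goto([.529,-.0434,.028],-172.6)
p,d=ctrl.snapshot("side"); goto([.529,-.0434,.028],-172.6)
cv2.imwrite("pics/p1.png",cv2.resize(p[80:270,240:430],None,fx=3,fy=3)[:,:,::-1])
```

```text
8.75 T [-1.8  1.3 83.2] R [ 0.   -0.   -0.04] to [ 0.529  -0.0434 -0.012 ] -172.6
8.8 T [-1.7  0.5 83.3] R [ 0.   -0.   -0.02] to [ 0.529  -0.0434 -0.012 ] -172.6
```

View pics/p1.png

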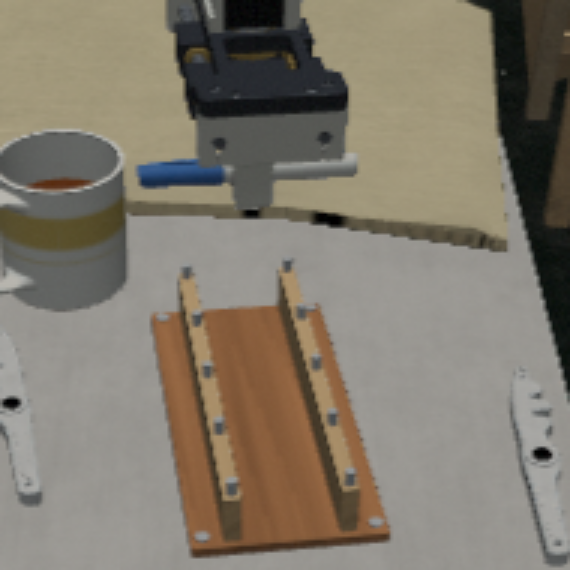

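The marker is held level across the gripper at crop (248,172) and the slot below is free, so I lower it.

>>> arm_command(
  steps=[
    {"translation": [-2,1,25],"rotation": [0,0,0],"claw": 8},
    {"translation": [-2,1,50],"rotation": [0,0,0],"claw": 8},
    {"translation": [-2,1,65],"rotation": [0,0,0],"claw": 8},
    {"translation": [-2,1,75],"rotation": [0,0,0],"claw": 8},
    {"translation": [-2,1,80],"rotation": [0,0,0],"claw": 8},
  ],
)

```text
clock: 9.3
tool_pos: [0.5289, -0.0418, -0.0087]
orientation: [-180.0, -0.1, -172.5]
force: [-16.6, 9.2, 44.2]
opening: 0.0154
gripper_force: 30.0
```

>>> arm_command(
  steps=[
    {"translation": [0,0,0],"rotation": [0,0,0],"claw": 8},
    {"translation": [0,0,0.5],"rotation": [0,0,0],"claw": 34},
    {"translation": [0,0,0.5],"rotation": [0,0,0],"claw": 34},
    {"translation": [0,0,0.5],"rotation": [0,0,0],"claw": 34},
  ],
)

```text
clock: 9.7
tool_pos: [0.5297, -0.0425, -0.009]
orientation: [180.0, 0.0, -172.6]
force: [0.9, 0.5, -0.7]
opening: 0.032
gripper_force: 0.0
```

>>> arm_command(
  steps=[
    {"translation": [0,0,-15],"rotation": [0,0,0],"claw": 34},
    {"translation": [0,0,-40],"rotation": [0,0,0],"claw": 34},
    {"translation": [0,0,-80],"rotation": [0,0,0],"claw": 38},
    {"translation": [0,0,-80],"rotation": [0,0,0],"claw": 38},
  ],
)

```text
clock: 10.1
tool_pos: [0.5331, -0.0423, 0.0758]
orientation: [-180.0, 0.5, -172.6]
force: [0.7, -0.1, -0.5]
opening: 0.0375
gripper_force: 0.0
```

Run:
```python
from h import *
goto([.4627,.3652,.115],-177.3)
```

```text
10.1 T [ 17.1 413.2   0.7] R [0.   0.1  0.95] to [0.4627 0.3652 0.075 ] -177.3
```

>>> arm_command(
  steps=[
    {"translation": [2,49,0],"rotation": [0,0,0],"claw": 38},
    {"translation": [4,98,0],"rotation": [0,0,0],"claw": 38},
    {"translation": [6,147,0],"rotation": [0,0,0],"claw": 38},
    {"translation": [8,196,0],"rotation": [0,0,0],"claw": 38},
    {"translation": [10,245,0],"rotation": [0,0,0],"claw": 38},
  ],
)

```text
clock: 10.6
tool_pos: [0.4875, 0.2009, 0.0709]
orientation: [180.0, 0.0, -172.6]
force: [1.5, 0.4, 0.2]
opening: 0.0379
gripper_force: 0.0
```

>>> arm_command(
  steps=[
    {"translation": [2,49,0],"rotation": [0,0,0.3],"claw": 38},
    {"translation": [4,98,0],"rotation": [0,0,0.6],"claw": 38},
    {"translation": [6,147,0],"rotation": [0,0,0.95],"claw": 38},
    {"translation": [7,168,0],"rotation": [0,0,0.95],"claw": 38},
    {"translation": [7,168,0],"rotation": [0,0,0.95],"claw": 38},
  ],
)

```text
clock: 11.1
tool_pos: [0.459, 0.3673, 0.0703]
orientation: [180.0, 0.0, -177.2]
force: [-0.2, -1.1, -0.8]
opening: 0.0381
gripper_force: 0.0
```

Run:
```python
from h import *
p,d=ctrl.snapshot("top")
goto([.4627,.3652,.034],-177.3);
ctrl.snapshot("side");goto([.4627,.3652,.034],-177.3)
cv2.imwrite("pics/r1.png",cv2.resize(p[225:320,300:450],None,fx=5,fy=5,interpolation=cv2.INTER_CUBIC)[:,:,::-1])
```

```text
11.15 T [-3.8 -0.4 76.2] R [-0.01 -0.01  0.01] to [ 0.4627  0.3652 -0.006 ] -177.3
11.2 T [-3.7  0.8 76.3] R [-0.01 -0.01 -0.  ] to [ 0.4627  0.3652 -0.006 ] -177.3
```

View pics/r1.png

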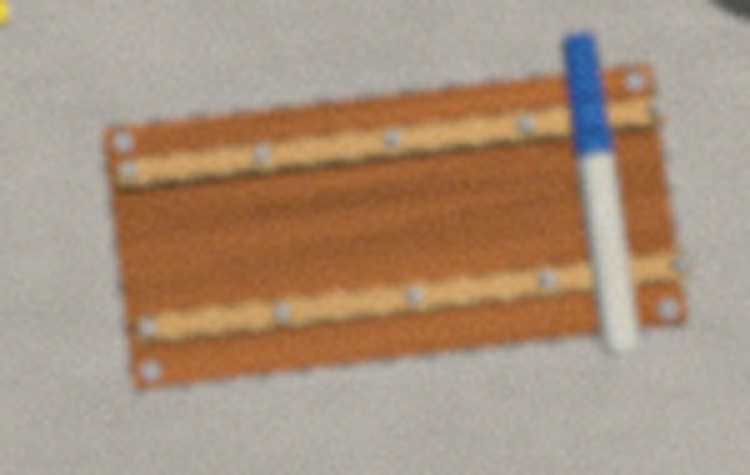

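The marker lies centred and aligned in the rightmost slot at crop (600,195). Next is the large screwdriver.

>>> arm_command(
  steps=[
    {"translation": [-4,0,20],"rotation": [0,0,0],"claw": 38},
    {"translation": [-4,0,40],"rotation": [0,0,0],"claw": 38},
    {"translation": [-4,0,58],"rotation": [0,0,0],"claw": 38},
    {"translation": [-4,0,70],"rotation": [0,0,0],"claw": 38},
    {"translation": [-4,0,76],"rotation": [0,0,0],"claw": 38},
  ],
)

```text
clock: 11.7
tool_pos: [0.4635, 0.3632, -0.0062]
orientation: [-179.9, -0.1, -177.4]
force: [0.3, -0.4, 0.9]
opening: 0.0379
gripper_force: 0.0
```

>>> arm_command(
  steps=[
    {"translation": [0,0,0],"rotation": [0,0,0],"claw": 38},
    {"translation": [0,0,0],"rotation": [0,0,0],"claw": 15},
    {"translation": [0,0,0],"rotation": [0,0,0],"claw": 15},
    {"translation": [0,0,0],"rotation": [0,0,0],"claw": 15},
    {"translation": [0,0,0],"rotation": [0,0,0],"claw": 15},
  ],
)

```text
clock: 12.2
tool_pos: [0.4639, 0.3653, -0.0044]
orientation: [179.9, 0.1, -177.4]
force: [-0.0, 0.2, 3.9]
opening: 0.0242
gripper_force: 29.9
```

>>> arm_command(
  steps=[
    {"translation": [0,0,-10],"rotation": [0,0,0],"claw": 15},
    {"translation": [0,0,-25],"rotation": [0,0,0],"claw": 15},
    {"translation": [0,0,-45],"rotation": [0,0,0],"claw": 15},
    {"translation": [0,0,-70],"rotation": [0,0,0],"claw": 15},
    {"translation": [0,0,-80],"rotation": [0,0,0],"claw": 15},
  ],
)

```text
clock: 12.7
tool_pos: [0.4643, 0.3659, 0.0777]
orientation: [179.9, 0.1, -177.3]
force: [-0.0, 0.5, 0.6]
opening: 0.0237
gripper_force: 29.9
```

Run:
```python
from h import *
o=ctrl.get_obs(); print(o["opening"],o["gripper_force"])
goto([.5222,.0102,.115],-172.6)
```

```text
0.02366739990996747 29.943179190158844
12.7 T [ -41.3 -358.     1.8] R [ 0.03  0.03 -0.95] to [0.5222 0.0102 0.075 ] -172.6
```

>>> arm_command(
  steps=[
    {"translation": [-5,-46,0],"rotation": [0,0,0],"claw": 15},
    {"translation": [-10,-92,0],"rotation": [0,0,0],"claw": 15},
    {"translation": [-15,-138,0],"rotation": [0,0,0],"claw": 15},
    {"translation": [-20,-184,0],"rotation": [0,0,0],"claw": 15},
    {"translation": [-25,-230,0],"rotation": [0,0,0],"claw": 15},
  ],
)

```text
clock: 13.2
tool_pos: [0.4987, 0.1345, 0.0748]
orientation: [180.0, -0.0, -177.4]
force: [0.5, -0.1, -0.6]
opening: 0.0242
gripper_force: 29.9
```

>>> arm_command(
  steps=[
    {"translation": [-6,-45,0],"rotation": [0,0,-0.3],"claw": 15},
    {"translation": [-11,-90,0],"rotation": [0,0,-0.6],"claw": 15},
    {"translation": [-16,-128,0],"rotation": [0,0,-0.95],"claw": 15},
    {"translation": [-16,-128,0],"rotation": [0,0,-0.95],"claw": 15},
    {"translation": [-16,-128,0],"rotation": [0,0,-0.95],"claw": 15},
  ],
)

```text
clock: 13.7
tool_pos: [0.5207, 0.0082, 0.0746]
orientation: [180.0, -0.0, -172.8]
force: [-0.4, 0.2, -0.2]
opening: 0.0239
gripper_force: 29.9
```

Run:
```python
from h import *
for i in range(2):
    goto([.5222,.0102,.0345],-172.6); ctrl.snapshot("side")
goto([.5222,.0102,.0345],-172.6)
```

```text
13.7 T [-1.8  1.8 80.1] R [ 0.   -0.   -0.04] to [ 0.5222  0.0102 -0.0055] -172.6
13.75 T [-1.7  1.  80.2] R [ 0.   -0.   -0.02] to [ 0.5222  0.0102 -0.0055] -172.6
13.8 T [-1.5  0.5 80.2] R [ 0.   -0.   -0.01] to [ 0.5222  0.0102 -0.0055] -172.6
```

>>> arm_command(
  steps=[
    {"translation": [-1,0,25],"rotation": [0,0,0],"claw": 15},
    {"translation": [-1,0,50],"rotation": [0,0,0],"claw": 15},
    {"translation": [-1,0,65],"rotation": [0,0,0],"claw": 15},
    {"translation": [-1,0,74],"rotation": [0,0,0],"claw": 15},
    {"translation": [-1,0,78],"rotation": [0,0,0],"claw": 15},
  ],
)

```text
clock: 14.3
tool_pos: [0.5215, 0.01, -0.0039]
orientation: [-180.0, -0.1, -172.5]
force: [-0.5, 0.1, -0.4]
opening: 0.024
gripper_force: 29.9
```

>>> arm_command(
  steps=[
    {"translation": [0,0,0],"rotation": [0,0,0],"claw": 15},
    {"translation": [0,0,0],"rotation": [0,0,0],"claw": 36},
    {"translation": [0,0,0],"rotation": [0,0,0],"claw": 36},
    {"translation": [0,0,0],"rotation": [0,0,0],"claw": 36},
  ],
)

```text
clock: 14.7
tool_pos: [0.5224, 0.0094, -0.0025]
orientation: [180.0, 0.1, -172.6]
force: [-0.4, -0.7, -0.2]
opening: 0.0352
gripper_force: 0.0
```

>>> arm_command(
  steps=[
    {"translation": [0,0,-15],"rotation": [0,0,0],"claw": 36},
    {"translation": [0,0,-40],"rotation": [0,0,0],"claw": 36},
    {"translation": [0,0,-80],"rotation": [0,0,0],"claw": 28},
    {"translation": [0,0,-80],"rotation": [0,0,0],"claw": 28},
  ],
)

```text
clock: 15.1
tool_pos: [0.5256, 0.01, 0.0821]
orientation: [179.9, 0.5, -172.6]
force: [0.0, -0.3, -0.6]
opening: 0.0291
gripper_force: 0.0
```

Run:
```python
from h import *
goto([.4689,.3128,.11],-177.3)
```

```text
15.1 T [ 17.1 307.6  12.3] R [0.02 0.1  0.95] to [0.4689 0.3128 0.07  ] -177.3
```

>>> arm_command(
  steps=[
    {"translation": [3,48,0],"rotation": [0,0,0],"claw": 28},
    {"translation": [6,96,0],"rotation": [0,0,0],"claw": 28},
    {"translation": [9,144,0],"rotation": [0,0,0],"claw": 28},
    {"translation": [11,192,0],"rotation": [0,0,0],"claw": 28},
    {"translation": [13,220,0],"rotation": [0,0,0],"claw": 28},
  ],
)

```text
clock: 15.6
tool_pos: [0.4805, 0.2288, 0.0772]
orientation: [179.9, 0.1, -172.5]
force: [-0.1, 0.2, 0.1]
opening: 0.028
gripper_force: 0.0
```

>>> arm_command(
  steps=[
    {"translation": [2,45,0],"rotation": [0,0,0.3],"claw": 28},
    {"translation": [4,88,0],"rotation": [0,0,0.6],"claw": 28},
    {"translation": [4,88,0],"rotation": [0,0,0.95],"claw": 28},
    {"translation": [4,88,0],"rotation": [0,0,0.95],"claw": 28},
    {"translation": [4,88,0],"rotation": [0,0,0.95],"claw": 28},
  ],
)

```text
clock: 16.1
tool_pos: [0.4653, 0.312, 0.0767]
orientation: [-180.0, -0.0, -177.3]
force: [-0.4, 0.4, 0.8]
opening: 0.028
gripper_force: 0.0
```

Run:
```python
from h import *
p,d=ctrl.snapshot("top")
cv2.imwrite("pics/r2.png",cv2.resize(p[195:325,220:450],None,fx=3.4,fy=3.4,interpolation=cv2.INTER_CUBIC)[:,:,::-1])
ctrl.snapshot("side"); goto([.4689,.3128,.028],-177.3)
```

```text
16.2 T [-3.3  1.  88.9] R [ 0.    0.   -0.02] to [ 0.4689  0.3128 -0.012 ] -177.3
```

View pics/r2.png

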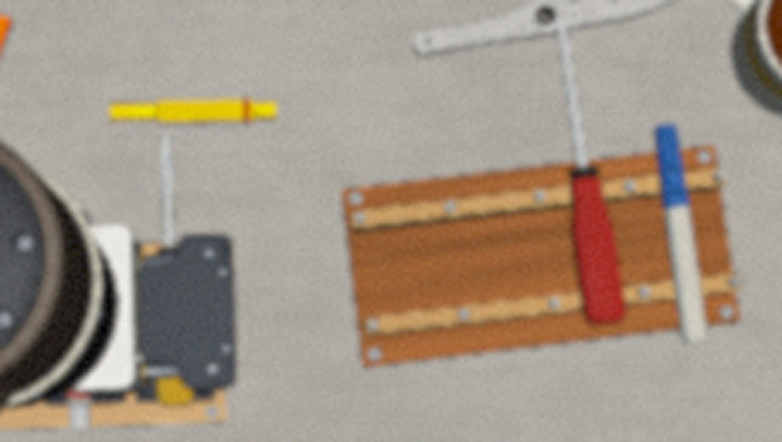

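The large screwdriver lies centred at crop (598,245) beside the marker. Next is the gauge.

>>> arm_command(
  steps=[
    {"translation": [-3,1,25],"rotation": [0,0,0],"claw": 28},
    {"translation": [-3,1,48],"rotation": [0,0,0],"claw": 28},
    {"translation": [-3,1,68],"rotation": [0,0,0],"claw": 28},
    {"translation": [-3,1,82],"rotation": [0,0,0],"claw": 28},
    {"translation": [-3,1,89],"rotation": [0,0,0],"claw": 28},
  ],
)

```text
clock: 16.7
tool_pos: [0.4682, 0.3121, -0.0134]
orientation: [-179.9, -0.1, -177.4]
force: [0.1, -0.4, -0.0]
opening: 0.0279
gripper_force: 0.0
```

>>> arm_command(
  steps=[
    {"translation": [0,0,0],"rotation": [0,0,0],"claw": 28},
    {"translation": [0,0,0],"rotation": [0,0,0],"claw": 5},
    {"translation": [0,0,0],"rotation": [0,0,0],"claw": 5},
    {"translation": [0,0,0],"rotation": [0,0,0],"claw": 5},
    {"translation": [0,0,0],"rotation": [0,0,0],"claw": 5},
  ],
)

```text
clock: 17.2
tool_pos: [0.4689, 0.314, -0.0114]
orientation: [179.9, 0.1, -177.4]
force: [-0.7, 0.1, 4.7]
opening: 0.0123
gripper_force: 30.0
```

>>> arm_command(
  steps=[
    {"translation": [0,0,-10],"rotation": [0,0,0],"claw": 5},
    {"translation": [0,0,-25],"rotation": [0,0,0],"claw": 5},
    {"translation": [0,0,-45],"rotation": [0,0,0],"claw": 5},
    {"translation": [0,0,-70],"rotation": [0,0,0],"claw": 5},
    {"translation": [0,0,-85],"rotation": [0,0,0],"claw": 5},
  ],
)

```text
clock: 17.7
tool_pos: [0.4689, 0.3142, 0.0753]
orientation: [179.9, 0.1, -177.4]
force: [-0.1, 0.5, -0.3]
opening: 0.0128
gripper_force: 30.0
```

Run:
```python
from h import *
o=ctrl.get_obs(); print(o["opening"],o["gripper_force"])
goto([.5152,.0637,.115],-172.6)
```

```text
0.012821749246517015 29.99523013830185
17.7 T [-3.470e+01 -2.524e+02 -1.000e-01] R [ 0.02  0.02 -0.95] to [0.5152 0.0637 0.075 ] -172.6
```

>>> arm_command(
  steps=[
    {"translation": [-6,-46,0],"rotation": [0,0,0],"claw": 5},
    {"translation": [-12,-92,0],"rotation": [0,0,0],"claw": 5},
    {"translation": [-18,-138,0],"rotation": [0,0,0],"claw": 5},
    {"translation": [-24,-184,0],"rotation": [0,0,0],"claw": 5},
    {"translation": [-29,-220,0],"rotation": [0,0,0],"claw": 5},
  ],
)

```text
clock: 18.2
tool_pos: [0.5073, 0.0931, 0.0736]
orientation: [180.0, 0.0, -177.4]
force: [0.3, 0.5, -1.0]
opening: 0.0126
gripper_force: 30.0
```

>>> arm_command(
  steps=[
    {"translation": [-3,-20,0],"rotation": [0,0,-0.4],"claw": 5},
    {"translation": [-6,-32,0],"rotation": [0,0,-0.95],"claw": 5},
    {"translation": [-6,-32,0],"rotation": [0,0,-0.95],"claw": 5},
    {"translation": [-6,-32,0],"rotation": [0,0,-0.95],"claw": 5},
  ],
)

```text
clock: 18.6
tool_pos: [0.515, 0.0635, 0.0732]
orientation: [180.0, 0.0, -172.7]
force: [-0.2, -0.2, 0.1]
opening: 0.0128
gripper_force: 30.0
```

Run:
```python
from h import *
for i in range(2):
    ctrl.snapshot("side"); goto([.5152,.0637,.0285],-172.6)
```

```text
18.65 T [-0.2 -0.2 84.6] R [ 0.    0.   -0.02] to [ 0.5152  0.0637 -0.0115] -172.6
18.7 T [-0.2 -0.4 84.5] R [ 0.    0.   -0.01] to [ 0.5152  0.0637 -0.0115] -172.6
```

>>> arm_command(
  steps=[
    {"translation": [0,0,25],"rotation": [0,0,0],"claw": 5},
    {"translation": [0,0,50],"rotation": [0,0,0],"claw": 5},
    {"translation": [0,0,70],"rotation": [0,0,0],"claw": 5},
    {"translation": [0,0,80],"rotation": [0,0,0],"claw": 5},
    {"translation": [0,0,83],"rotation": [0,0,0],"claw": 5},
  ],
)

```text
clock: 19.2
tool_pos: [0.5143, 0.0638, -0.0111]
orientation: [-180.0, -0.1, -172.6]
force: [0.5, 0.4, -0.9]
opening: 0.0126
gripper_force: 30.0
```

>>> arm_command(
  steps=[
    {"translation": [0,0,0],"rotation": [0,0,0],"claw": 5},
    {"translation": [0,0,0],"rotation": [0,0,0],"claw": 26},
    {"translation": [0,0,0],"rotation": [0,0,0],"claw": 26},
    {"translation": [0,0,0],"rotation": [0,0,0],"claw": 26},
  ],
)

```text
clock: 19.6
tool_pos: [0.5155, 0.0637, -0.0095]
orientation: [180.0, 0.1, -172.6]
force: [0.7, -0.0, 0.1]
opening: 0.025
gripper_force: 0.0
```

>>> arm_command(
  steps=[
    {"translation": [0,0,-15],"rotation": [0,0,0],"claw": 26},
    {"translation": [0,0,-40],"rotation": [0,0,0],"claw": 26},
    {"translation": [0,0,-85],"rotation": [0,0,0],"claw": 36},
    {"translation": [0,0,-85],"rotation": [0,0,0],"claw": 36},
  ],
)

```text
clock: 20.0
tool_pos: [0.5188, 0.0648, 0.0806]
orientation: [179.9, 0.5, -172.6]
force: [0.1, 1.3, -0.8]
opening: 0.0343
gripper_force: 0.0
```

Run:
```python
from h import *
goto([.4698,.2571,.115],-177.3)
```

```text
20.0 T [ 23.8 197.    5.8] R [0.03 0.11 0.95] to [0.4698 0.2571 0.075 ] -177.3
```

>>> arm_command(
  steps=[
    {"translation": [5,49,0],"rotation": [0,0,0.2],"claw": 36},
    {"translation": [10,98,0],"rotation": [0,0,0.4],"claw": 36},
    {"translation": [15,147,0],"rotation": [0,0,0.6],"claw": 36},
    {"translation": [20,195,0],"rotation": [0,0,0.95],"claw": 36},
    {"translation": [20,196,0],"rotation": [0,0,0.95],"claw": 36},
  ],
)

```text
clock: 20.5
tool_pos: [0.4698, 0.2604, 0.0755]
orientation: [179.9, 0.1, -177.2]
force: [0.6, -1.9, -0.2]
opening: 0.036
gripper_force: 0.0
```

Run:
```python
from h import *
for i in range(4): ctrl.snapshot("side")
goto([.4698,.2571,.0325],-177.3)
```

```text
20.7 T [-0.1  2.4 82.3] R [-0.   -0.   -0.02] to [ 0.4698  0.2571 -0.0075] -177.3
```

>>> arm_command(
  steps=[
    {"translation": [0,2,25],"rotation": [0,0,0],"claw": 36},
    {"translation": [0,2,45],"rotation": [0,0,0],"claw": 36},
    {"translation": [0,2,63],"rotation": [0,0,0],"claw": 36},
    {"translation": [0,2,76],"rotation": [0,0,0],"claw": 36},
    {"translation": [0,2,82],"rotation": [0,0,0],"claw": 36},
  ],
)

```text
clock: 21.2
tool_pos: [0.4697, 0.2553, -0.0084]
orientation: [-179.9, -0.1, -177.5]
force: [-0.4, -0.2, 0.2]
opening: 0.0359
gripper_force: 0.0
```

>>> arm_command(
  steps=[
    {"translation": [0,0,0],"rotation": [0,0,0],"claw": 36},
    {"translation": [0,0,0],"rotation": [0,0,0],"claw": 13},
    {"translation": [0,0,0],"rotation": [0,0,0],"claw": 13},
    {"translation": [0,0,0],"rotation": [0,0,0],"claw": 13},
    {"translation": [0,0,0],"rotation": [0,0,0],"claw": 13},
  ],
)

```text
clock: 21.7
tool_pos: [0.4703, 0.2576, -0.0064]
orientation: [180.0, 0.1, -177.4]
force: [0.5, -1.3, 5.1]
opening: 0.0213
gripper_force: 29.9
```

>>> arm_command(
  steps=[
    {"translation": [0,0,-10],"rotation": [0,0,0],"claw": 13},
    {"translation": [0,0,-25],"rotation": [0,0,0],"claw": 13},
    {"translation": [0,0,-45],"rotation": [0,0,0],"claw": 13},
    {"translation": [0,0,-70],"rotation": [0,0,0],"claw": 13},
    {"translation": [0,0,-85],"rotation": [0,0,0],"claw": 13},
  ],
)

```text
clock: 22.2
tool_pos: [0.4703, 0.2579, 0.0802]
orientation: [179.9, 0.1, -177.3]
force: [1.0, 0.4, -0.3]
opening: 0.0214
gripper_force: 29.9
```

Run:
```python
from h import *
o=ctrl.get_obs(); print(o["opening"],o["gripper_force"])
goto([.5083,.1173,.12],-172.6)
```

```text
0.02136383727240388 29.911603331565857
22.2 T [-3.140e+01 -1.422e+02  1.000e-01] R [ 0.02  0.02 -0.95] to [0.5083 0.1173 0.08  ] -172.6
```

>>> arm_command(
  steps=[
    {"translation": [-10,-47,0],"rotation": [0,0,-0.3],"claw": 13},
    {"translation": [-20,-94,0],"rotation": [0,0,-0.6],"claw": 13},
    {"translation": [-31,-142,0],"rotation": [0,0,-0.95],"claw": 13},
    {"translation": [-31,-142,0],"rotation": [0,0,-0.95],"claw": 13},
    {"translation": [-31,-142,0],"rotation": [0,0,-0.95],"claw": 13},
  ],
)

```text
clock: 22.7
tool_pos: [0.5075, 0.1158, 0.0783]
orientation: [180.0, 0.0, -172.8]
force: [-0.7, 0.3, -0.4]
opening: 0.0212
gripper_force: 29.9
```

Run:
```python
from h import *
for i in range(3): ctrl.snapshot("side")
goto([.5083,.1173,.0335],-172.6)
```

```text
22.85 T [-0.9 -0.7 84.6] R [0. 0. 0.] to [ 0.5083  0.1173 -0.0065] -172.6
```

>>> arm_command(
  steps=[
    {"translation": [-1,0,25],"rotation": [0,0,0],"claw": 13},
    {"translation": [-1,0,50],"rotation": [0,0,0],"claw": 13},
    {"translation": [-1,0,70],"rotation": [0,0,0],"claw": 13},
    {"translation": [-1,0,80],"rotation": [0,0,0],"claw": 13},
    {"translation": [-1,0,83],"rotation": [0,0,0],"claw": 13},
  ],
)

```text
clock: 23.35
tool_pos: [0.5076, 0.1176, -0.0062]
orientation: [-180.0, -0.1, -172.5]
force: [0.1, -0.0, 0.7]
opening: 0.0215
gripper_force: 29.9
```

>>> arm_command(
  steps=[
    {"translation": [0,0,0],"rotation": [0,0,0],"claw": 13},
    {"translation": [0,0,0],"rotation": [0,0,0],"claw": 34},
    {"translation": [0,0,0],"rotation": [0,0,0],"claw": 34},
    {"translation": [0,0,0],"rotation": [0,0,0],"claw": 34},
  ],
)

```text
clock: 23.75
tool_pos: [0.5088, 0.1173, -0.0045]
orientation: [180.0, 0.1, -172.6]
force: [0.0, -0.1, -0.6]
opening: 0.0333
gripper_force: 0.0
```

>>> arm_command(
  steps=[
    {"translation": [0,0,-15],"rotation": [0,0,0],"claw": 34},
    {"translation": [0,0,-40],"rotation": [0,0,0],"claw": 34},
    {"translation": [0,0,-85],"rotation": [0,0,0],"claw": 34},
    {"translation": [0,0,-130],"rotation": [0,0,0],"claw": 34},
  ],
)

```text
clock: 24.15
tool_pos: [0.5078, 0.1165, 0.1263]
orientation: [-180.0, -0.1, -172.6]
force: [1.1, 1.3, -0.2]
opening: 0.0338
gripper_force: 0.0
```

>>> arm_command(
  steps=[
    {"translation": [0,49,0],"rotation": [0,0,0],"claw": 34},
    {"translation": [0,98,0],"rotation": [0,0,0],"claw": 34},
    {"translation": [0,147,0],"rotation": [0,0,0],"claw": 34},
    {"translation": [0,196,0],"rotation": [0,0,0],"claw": 34},
    {"translation": [0,245,0],"rotation": [0,0,0],"claw": 34},
  ],
)

```text
clock: 24.65
tool_pos: [0.4764, 0.3619, 0.1255]
orientation: [179.9, 0.0, -172.6]
force: [1.0, -0.1, 0.7]
opening: 0.0337
gripper_force: 0.0
```

Run:
```python
from h import *
p,d=ctrl.snapshot("top"); P=cloud("top",d)
cv2.imwrite("pics/r3.png",cv2.resize(p[190:320,300:450],None,fx=4.6,fy=4.6,interpolation=cv2.INTER_CUBIC)[:,:,::-1])
```

```text
(no output)
```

View pics/r3.png

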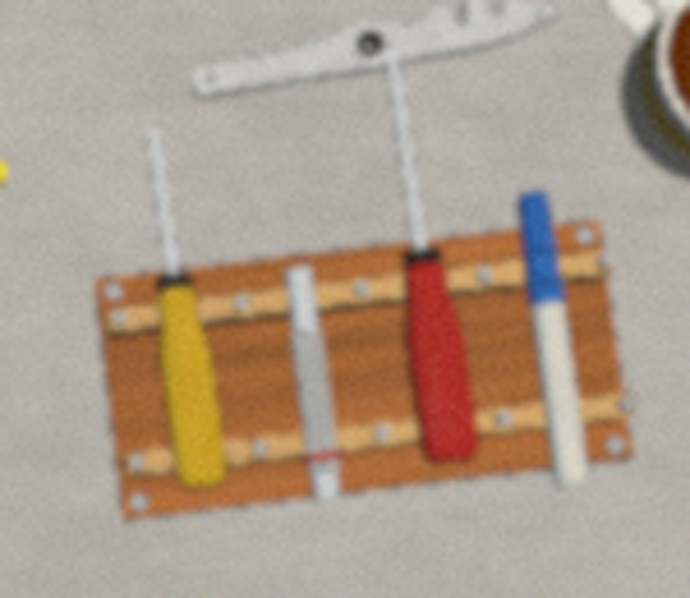

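The rack now holds, left to right, yellow (190,380), gauge (314,375), red (440,355) and marker (552,335). All are centred in their slots and along the tool axis, so I hand in.

```bash
python3 -c "
from plant import ctrl
print(ctrl.close_job())"
```

```text
the job is handed in; nothing more can be done
None
```

I moved all four tools into the rack in reverse order and handed the job in at about 25 s of the 85 s allowed; the last picture shows each one centred in its slot, but the interface returned no verdict.

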